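# Find the rocking lid among four paint tins and press it home

### The arm

A 6-joint arm with a two-finger parallel gripper is mounted at the origin on the work surface. World frame = base frame: x ahead of the robot, y to its left, z up, the work surface at z = 0. Lengths are in m, angles in degrees, forces in N, time in s.
With the tool pointing down it reaches from about 0.375 to 0.9 m from the base axis. Payload 3.1 kg.
Tool frame: the origin (TCP) lies between the finger pads; the fingertips stand 22 mm ahead of it and the grasp point (between the pads) lies 3 mm ahead of it; z points along the fingers, x is the direction in which the jaws open and shut, and the axes are right-handed (so a half turn about z gives the same grasp; the last joint's range is limited). The gripper opens to 87 mm and grips with 3 to 60 N. Pads are 19 mm wide; open, the fingers measure 117 mm over their backs; the gripper's body (75 mm by 190 mm) begins 51 mm behind the grasp point.
Start: joints at [-83.795, 30.224, 82.088, -0, 67.689, -10.227], TCP at [0.177, -0.599, 0.222] pointing down, gripper open.
Joint ranges: [-176.69, 176.69], [-43.24, 126.21], [12.49, 139.97], [-82, 262], [0, 151.66], [-163.58, 163.58]. Speed limits (degrees/s): [159.86, 159.86, 180, 180, 180, 180].

### API

Orientations are given as a 3x3 rotation matrix whose columns are the frame's x, y, z axes.
In Python, from workcell import r gives the robot as it stands.
- The arm moves only by the shell command python3 -m inch 'ROWS'. ROWS is JSON, a list of rows, each an object of numbers: "dx", "dy", "dz": the shift along the tool's x, y, z normalised to -1 to 1, where 1 is 0.02 m; "wx", "wy", "wz": the turn, a rotation vector about the tool's x, y, z normalised to -1 to 1, where 1 is 5 degrees; "claw": the opening, from 0 (shut) to 1 (fully open). In form: [{"dx": .., "dy": .., "dz": .., "wx": .., "wy": .., "wz": .., "claw": ..}, ...]. A call has 1 to 8 rows; each row shifts and turns the pose as measured when the row begins, along the tool's axes as they then stand; what a row does not reach is not made up. A row lasts 1/12 s, in which the tool goes at most 41.7 mm and 7.16 degrees, less where a joint would pass 70% of its speed; a pose out of reach is approached as far as the arm can. A call with a number of a shift or a turn outside -1 to 1 is refused whole. A call with a gripper value outside its range is refused whole. The fingers move at their own pace and stop on an object; the grip force is fixed at half the most. Time passes only in rows, so rows that do not move let the fingers close. It gives the time, the measured TCP pose, the force and the opening at its end, in the units of the state.
- r.sense(): the state, without advancing time (a new reading comes with each control period).
- r.read_camera(name): name is "scene" or "top"; returns the picture (384x512x3 uint8, red, green, blue); there is no depth.
- r.camera_params(name): a dict with "fov_y" (degrees; the focal length in pixels is half the picture's height over the tangent of half this angle, whatever the lens; pixels are square), "cx", "cy" (the principal point, pixels), "world_from_camera" (4x4, takes a point from camera to world coordinates). Camera axes: x right, y down, z forward; pixel columns grow to the right and rows downward; lengths in m; the calibration is good to about 2 mm. A picture is of the moment at which its call begins. camera_params takes no time and is no camera call.
- r.hand_in(): hands the job in, once; it reports no verdict.
The state is a dict: "clock": time; "q": joint angles; "joint_vel": joint speeds; "joint_torque": joint torques, N m; "tool_pos": TCP position; "tcp_rot": TCP orientation; "wrist_force": force on the tool from outside, world axes, zero at the start; "wrist_torque": the same for the moment, N m; "finger_gap": finger opening in m.
Only numpy, scipy, OpenCV 4.12 (cv2) and the standard library are available. Lean on these libraries where they do the work, as an engineer would, in place of code of your own. Each camera call takes 0.05 s, during which the arm holds its last target. There are 200 camera calls.

### The job

One of the four paint tins has a lid that is not home. With a fingertip, press the lids near their edges until you find the one that rocks, feel it tip, then press that lid down until it is fully home, level and flush in its tin like the others. Do it by pressing alone: lift no lid, do not use the mallet, and leave everything else on the bench where it lies.

Things in the scene. Friction and masses are not known exactly. Their poses are not given: they have to be found in the camera images.
- lid_a_mid (a point): One of four identical press-in metal lids, each in its own tin; any of them may be the loose one. Middle of its sunken panel, on the upper face; z is the lid's axis, up. Lid 93 mm across, 8 thick over all; panel 83 across, its face 4 below the raised bead (5 wide) round it. Home: this point 116 above the tin's foot, bead flush with the tin's rim, and the lid gives nowhere.
- tin_a: The full 1 litre paint tin under lid_a: white label, dark band, 107 mm across, rim 120 above its foot, wall of the rim 5.5; heavy, does not shift. Origin at the middle of its foot, on the bench; z up.
- lid_b_mid (a point): As lid_a. The loose lid, whichever it is: caught at two opposite places of its groove (line between them in an unknown direction), it lies about 3 mm above home, almost level. A light push (under 1 N) off that line tips it about the line by 0.05 to 0.09 rad, pushed side down, far side up, until its edge meets the seat; let go, it falls back nearly level.
- tin_b: The full 1 litre paint tin under lid_b: white label, dark band, 107 mm across, rim 120 above its foot, wall of the rim 5.5; heavy, does not shift. Origin at the middle of its foot, on the bench; z up.
- lid_c_mid (a point): As lid_a. The loose lid does not tip when pushed on the line between its two caught places. A caught place gives way for good at about 9 N, so a push in the middle needs over 17 N: some 22 N, within 8 mm of the middle, drives it 3 mm straight down to home, where it stays; 18 N at eight places round the panel in turn does it too.
- tin_c: The full 1 litre paint tin under lid_c: white label, dark band, 107 mm across, rim 120 above its foot, wall of the rim 5.5; heavy, does not shift. Origin at the middle of its foot, on the bench; z up.
- lid_d_mid (a point): As lid_a. Home lids do not tip or sink (under 1 mm) wherever they are pushed inside the bead.
- tin_d: The full 1 litre paint tin under lid_d: white label, dark band, 107 mm across, rim 120 above its foot, wall of the rim 5.5; heavy, does not shift. Origin at the middle of its foot, on the bench; z up.
- sample_pot: small white capped sample pot with a blue band, 60 across, 72 high, standing between the tins; origin at the middle of its foot. Leave alone.
- mallet: rubber-headed mallet lying on the bench beyond the tins, 300 long, 52 high at the head, handle along its x; leave alone.
- brush: paint brush lying on the bench beyond the tins, along its x; leave alone.
- tape: roll of masking tape lying flat, 100 across, 25 high; leave alone.
- paddle: wooden stirring paddle lying flat outside the tins, on the robot's right, 300 x 24 x 6, along its x; leave alone.
- opener: steel tin opener lying flat outside the tins, on the robot's left, about 125 long, 7 high, along its x; leave alone.
- fan_deck: colour fan deck, a closed paper block 180 x 50 x 23 with colour chips on top, lying beyond the tins; leave alone.

How it is judged (in metres and radians):
On the way, in this order (a step that is already met when the one before it is completed fails the run):
1. the loose lid has been pressed off its middle and has tipped by more than 0.025 rad (angle between any of lid_a_mid, lid_b_mid, lid_c_mid, lid_d_mid's own z axis and vertical above 0.025 rad), for 0.1 s.
2. all four lids are home and level (z of lid_a_mid in the frame of tin_a between 0.113 and 0.1175 m and angle between each of lid_a_mid, lid_b_mid, lid_c_mid, lid_d_mid's own z axis and vertical below 0.022 rad and z of lid_b_mid in the frame of tin_b between 0.113 and 0.1175 m and z of lid_c_mid in the frame of tin_c between 0.113 and 0.1175 m and z of lid_d_mid in the frame of tin_d between 0.113 and 0.1175 m), for 0.2 s.
At the end, for the whole second after the job is handed in: Every lid's middle lies within 1.5 mm of its home height (116 mm above the tin's foot) and level within 0.022 rad, at rest (all of step 2 and linear speed of each of lid_a, lid_b, lid_c, lid_d below 0.01 m/s); the robot touches nothing.
It fails at once if a lid is lifted off its tin or carried (z of lid_a_mid in the frame of tin_a above 0.128 m or z of lid_b_mid in the frame of tin_b above 0.128 m or z of lid_c_mid in the frame of tin_c above 0.128 m or z of lid_d_mid in the frame of tin_d above 0.128 m).
It fails at once if a bystander is moved by more than 15 mm or tipped (distance of any of sample_pot, mallet, brush, tape, paddle, opener, fan_deck from where it was at the start of the episode above 0.015 m or angle between sample_pot's own z axis and vertical above 0.3 rad).
It also fails if it takes over 67 s, if anything falls off the work surface, if the arm or the gripper's body presses on something with over 40 N, if the wrist force passes 120 N, or if a joint passes its speed limit or range.

## Working session

There is one attempt and no reset: what is moved stays moved. The work goes in short steps, Python scripts to look and compute and a shell command to move; the robot and the scene stay as the last step left them, time stands still between calls to the robot, and variables do not carry over. Pictures are saved under pics/ and viewed, about 8 in all and at most 12, crops included, and the job is handed in when it is done.

```bash
mkdir -p pics
python3 - <<'E'
from workcell import r
import cv2
for n in ("top","scene"):
    cv2.imwrite(f"pics/{n}0.png",r.read_camera(n)[:,:,::-1]); p=r.camera_params(n); print(n,p)
s=r.sense();print(s)
E
```

```text
top {'fov_y': 56.97090566032797, 'cx': 253.31151469286056, 'cy': 194.04190427035155, 'world_from_camera': array([[-0.0110004 , -0.97558601,  0.21934202,  0.38767644],
       [-0.99992162,  0.01204394,  0.00342095, -0.01123095],
       [-0.00597918, -0.21928719, -0.97564203,  1.02572368],
       [ 0.        ,  0.        ,  0.        ,  1.        ]])}
scene {'fov_y': 52.2631628679853, 'cx': 258.3953331235726, 'cy': 186.52518161138605, 'world_from_camera': array([[ 0.22466405,  0.80379797, -0.55084925,  1.31221439],
       [ 0.97428172, -0.19536073,  0.1122912 , -0.14362641],
       [-0.01735487, -0.56191015, -0.8270162 ,  1.19372852],
       [ 0.        ,  0.        ,  0.        ,  1.        ]])}
{'clock': 0.1, 'q': array([-8.37962220e+01,  3.02735066e+01,  8.21519406e+01, -1.18704103e-03,
        6.76899082e+01, -1.02291122e+01]), 'joint_vel': array([-0.04496001, -0.16438437, -0.18931421,  0.08182079,  0.01307439,
       -0.0427994 ]), 'joint_torque': array([-3.43626107e-04, -4.40985525e+01, -1.77150911e+01,  6.34608977e-02,
        5.33476355e-02, -3.42393446e-05]), 'tool_pos': array([ 0.17673522, -0.59877066,  0.22125485]), 'tcp_rot': array([[ 2.82899425e-01, -9.59149550e-01, -2.36624931e-04],
       [-9.59147526e-01, -2.82899321e-01,  1.99946791e-03],
       [-1.98472978e-03, -3.38690104e-04, -9.99997973e-01]]), 'wrist_force': array([-0.16934849,  0.10074233,  0.49839314]), 'wrist_torque': array([ 0.03230773,  0.00916807, -0.02710113]), 'finger_gap': 0.0871420357937543}
```

View pics/top0.png

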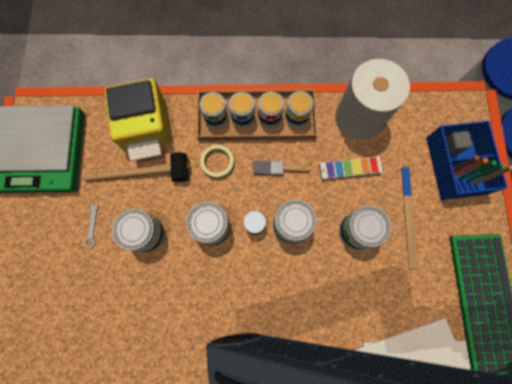

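View pics/scene0.png

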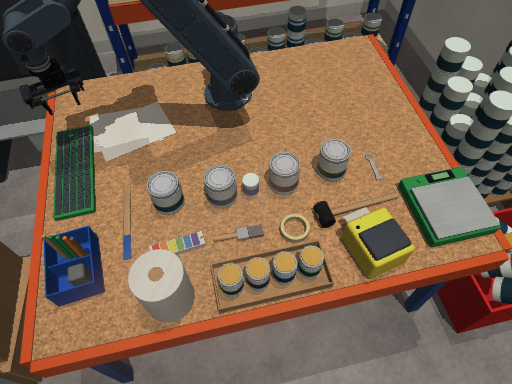

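```bash
cat > h.py <<'E'
import numpy as np,cv2
from workcell import r
def ray(n,uv,z):
    p=r.camera_params(n);T=p["world_from_camera"];f=192/np.tan(np.radians(p["fov_y"]/2))
    d=T[:3,:3]@np.array([(uv[0]-p["cx"])/f,(uv[1]-p["cy"])/f,1]);o=T[:3,3]
    return o+d*(z-o[2])/d[2]
def proj(n,X):
    p=r.camera_params(n);T=p["world_from_camera"];f=192/np.tan(np.radians(p["fov_y"]/2))
    c=T[:3,:3].T@(np.array(X)-T[:3,3]);return np.array([f*c[0]/c[2]+p["cx"],f*c[1]/c[2]+p["cy"]])
E
python3 - <<'E'
from h import *
# rectify rim plane z=.12 to a metric map (0.5mm/px), find circles
out=[]
for n,seeds in (("top",[(138,230),(208,223),(295,221),(366,227)]),("scene",[(334,149),(284,162),(220,177),(164,183)])):
    im=cv2.imread(f"pics/{n}0.png")
    row=[]
    for uv in seeds:
        c=ray(n,uv,.12)[:2]; L=.08
        W=[(c[0]+a,c[1]+b) for a,b in((L,L),(L,-L),(-L,-L),(-L,L))]
        src=np.float32([proj(n,(x,y,.12)) for x,y in W]);dst=np.float32([(0,0),(320,0),(320,320),(0,320)])
        w=cv2.warpPerspective(im,cv2.getPerspectiveTransform(src,dst),(320,320),flags=cv2.INTER_CUBIC)
        g=cv2.GaussianBlur(cv2.cvtColor(w,cv2.COLOR_BGR2GRAY),(0,0),2)
        k=cv2.HoughCircles(g,cv2.HOUGH_GRADIENT,1,200,param1=60,param2=10,minRadius=100,maxRadius=114)
        if k is not None:
            x,y,R=k[0,0];cv2.circle(w,(int(x),int(y)),int(R),(0,0,255),1)
            print(n,uv,np.round([c[0]+L-y*.0005,c[1]+L-x*.0005,R*.5],4))
        row.append(w[20:300,20:300][::1])
    out.append(np.hstack([cv2.resize(a,(200,200)) for a in row]))
cv2.imwrite("pics/rect.png",np.vstack(out))
E
```

```text
top (138, 230) [ 0.5035  0.3036 52.6   ]
top (208, 223) [ 0.5215  0.1149 54.6   ]
top (295, 221) [ 0.523  -0.1155 53.55  ]
top (366, 227) [ 0.4888 -0.2769 50.8   ]
scene (334, 149) [ 0.5057  0.3026 53.9   ]
scene (284, 162) [ 0.5243  0.1111 51.9   ]
scene (220, 177) [ 0.5277 -0.1185 51.45  ]
scene (164, 183) [ 0.507  -0.3087 52.75  ]
```

View pics/rect.png

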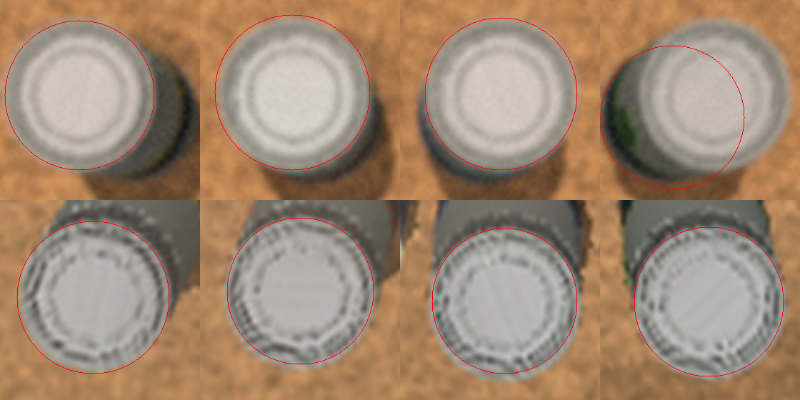

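Top view: the tins lie at pixels (138,230), (208,223), (295,221), (366,227). The fits agree between views except the fourth top circle, so I use the scene fit there. Lids: L1 (.5045,.303), L2 (.523,.113), L3 (.5255,-.117), L4 (.505,-.3075). I go to L4 first, 25 mm off its middle.

```bash
python3 -m inch '[{"dx":-0.39,"dy":-0.78,"claw":0},{"dx":-0.39,"dy":-0.78,"claw":0},{"dx":-0.39,"dy":-0.78,"claw":0},{"dx":-0.39,"dy":-0.78,"claw":0},{"dx":-0.39,"dy":-0.78,"claw":0},{"dx":-0.39,"dy":-0.78,"claw":0},{"dx":-0.39,"dy":-0.78,"claw":0},{"dx":-0.39,"dy":-0.78,"claw":0}]'
```

```text
validation failed for argument at $[0]...
```

```bash
python3 -m inch '[{"dx":-0.39,"dy":-0.78,"dz":0,"wx":0,"wy":0,"wz":0,"claw":0},{"dx":-0.39,"dy":-0.78,"dz":0,"wx":0,"wy":0,"wz":0,"claw":0},{"dx":-0.39,"dy":-0.78,"dz":0,"wx":0,"wy":0,"wz":0,"claw":0},{"dx":-0.39,"dy":-0.78,"dz":0,"wx":0,"wy":0,"wz":0,"claw":0},{"dx":-0.39,"dy":-0.78,"dz":0,"wx":0,"wy":0,"wz":0,"claw":0},{"dx":-0.39,"dy":-0.78,"dz":0,"wx":0,"wy":0,"wz":0,"claw":0},{"dx":-0.39,"dy":-0.78,"dz":0,"wx":0,"wy":0,"wz":0,"claw":0},{"dx":-0.39,"dy":-0.78,"dz":0,"wx":0,"wy":0,"wz":0,"claw":0}]'
```

```text
clock: 0.77
tool_pos: [0.2858, -0.492, 0.2185]
tcp_rot: [[0.28, -0.96, -0.001], [-0.96, -0.28, 0.01], [-0.01, -0.002, -1.0]]
wrist_force: [-0.2, 0.2, -0.5]
finger_gap: 0.0418
```

```bash
python3 -m inch '[{"dx":-0.34,"dy":-0.7,"dz":0,"wx":0,"wy":0,"wz":0,"claw":0},{"dx":-0.34,"dy":-0.7,"dz":0,"wx":0,"wy":0,"wz":0,"claw":0},{"dx":-0.34,"dy":-0.7,"dz":0,"wx":0,"wy":0,"wz":0,"claw":0},{"dx":-0.34,"dy":-0.7,"dz":0,"wx":0,"wy":0,"wz":0,"claw":0},{"dx":-0.34,"dy":-0.7,"dz":0,"wx":0,"wy":0,"wz":0,"claw":0},{"dx":-0.34,"dy":-0.7,"dz":0,"wx":0,"wy":0,"wz":0,"claw":0},{"dx":-0.34,"dy":-0.7,"dz":0,"wx":0,"wy":0,"wz":0,"claw":0},{"dx":-0.34,"dy":-0.7,"dz":0,"wx":0,"wy":0,"wz":0,"claw":0}]'; python3 -m inch '[{"dx":-0.34,"dy":-0.7,"dz":0.1,"wx":0,"wy":0,"wz":0,"claw":0},{"dx":-0.34,"dy":-0.7,"dz":0.1,"wx":0,"wy":0,"wz":0,"claw":0},{"dx":-0.34,"dy":-0.7,"dz":0.1,"wx":0,"wy":0,"wz":0,"claw":0},{"dx":-0.34,"dy":-0.7,"dz":0.1,"wx":0,"wy":0,"wz":0,"claw":0},{"dx":-0.34,"dy":-0.7,"dz":0.1,"wx":0,"wy":0,"wz":0,"claw":0},{"dx":-0.34,"dy":-0.7,"dz":0.1,"wx":0,"wy":0,"wz":0,"claw":0},{"dx":-0.1,"dy":-0.2,"dz":0,"wx":0,"wy":0,"wz":0,"claw":0},{"dx":0,"dy":0,"dz":0,"wx":0,"wy":0,"wz":0,"claw":0}]'
```

```text
clock: 1.43
tool_pos: [0.3874, -0.3869, 0.2184]
tcp_rot: [[0.289, -0.957, -0.003], [-0.957, -0.289, 0.021], [-0.021, -0.003, -1.0]]
wrist_force: [-0.9, -0.3, -0.1]
finger_gap: 0.0012
clock: 2.1
tool_pos: [0.4653, -0.2985, 0.2065]
tcp_rot: [[0.301, -0.954, -0.006], [-0.953, -0.301, 0.029], [-0.03, -0.003, -1.0]]
wrist_force: [0.4, 0.3, 0.8]
finger_gap: 0.0001
```

```bash
cat >> h.py <<'E'
def go(x,y,z):
    s=r.sense();R=s["tcp_rot"];d=R.T@(np.array([x,y,z])-s["tool_pos"])/.02
    w=R.T@np.cross(R[:,2],[0,0,-1])*180/np.pi/5
    print("need shift",d.round(2),"turn",w.round(2),"pos",s["tool_pos"].round(4),"F",s["wrist_force"].round(2),"t",round(s["clock"],2))
E
python3 -m inch '[{"dx":0.2,"dy":-0.05,"dz":0.4,"wx":0,"wy":0.17,"wz":0,"claw":0},{"dx":0.2,"dy":-0.05,"dz":0.4,"wx":0,"wy":0.17,"wz":0,"claw":0},{"dx":0.2,"dy":-0.05,"dz":0.4,"wx":0,"wy":0,"wz":0,"claw":0},{"dx":0.2,"dy":-0.05,"dz":0.4,"wx":0,"wy":0,"wz":0,"claw":0},{"dx":0.1,"dy":-0.05,"dz":0.3,"wx":0,"wy":0,"wz":0,"claw":0},{"dx":0,"dy":0,"dz":0,"wx":0,"wy":0,"wz":0,"claw":0}]'; python3 -c "
from h import *
go(.481,-.3145,.145)"
```

```text
clock: 2.6
tool_pos: [0.4747, -0.3132, 0.1671]
tcp_rot: [[0.303, -0.953, 0.002], [-0.953, -0.303, -0.001], [0.001, -0.002, -1.0]]
wrist_force: [-0.2, -0.1, -1.1]
finger_gap: 0.0007
need shift [ 0.15 -0.28  1.11] turn [-0.02 -0.01  0.  ] pos [ 0.4747 -0.3132  0.1671] F [-0.25 -0.12 -1.09] t 2.6
```

```bash
python3 -m inch '[{"dx":0.07,"dy":-0.14,"dz":0.5,"wx":0,"wy":0,"wz":0,"claw":0},{"dx":0.07,"dy":-0.14,"dz":0.4,"wx":0,"wy":0,"wz":0,"claw":0},{"dx":0,"dy":0,"dz":0.1,"wx":0,"wy":0,"wz":0,"claw":0},{"dx":0,"dy":0,"dz":0,"wx":0,"wy":0,"wz":0,"claw":0},{"dx":0,"dy":0,"dz":0,"wx":0,"wy":0,"wz":0,"claw":0}]'; python3 -c "
from h import *
go(.481,-.3145,.138)"
```

```text
clock: 3.02
tool_pos: [0.4811, -0.3153, 0.1442]
tcp_rot: [[0.301, -0.954, 0.001], [-0.954, -0.301, 0.001], [-0.0, -0.001, -1.0]]
wrist_force: [0.6, 0.9, 0.3]
finger_gap: 0.0004
need shift [-0.04 -0.01  0.31] turn [-0.01  0.   -0.  ] pos [ 0.4811 -0.3153  0.1442] F [0.6  0.91 0.3 ] t 3.02
```

```bash
for i in 1; do python3 -m inch '[{"dx":0,"dy":0,"dz":0.1,"wx":0,"wy":0,"wz":0,"claw":0},{"dx":0,"dy":0,"dz":0.05,"wx":0,"wy":0,"wz":0,"claw":0}]'; python3 -m inch '[{"dx":0,"dy":0,"dz":0.05,"wx":0,"wy":0,"wz":0,"claw":0}]';python3 -m inch '[{"dx":0,"dy":0,"dz":0.05,"wx":0,"wy":0,"wz":0,"claw":0}]';python3 -m inch '[{"dx":0,"dy":0,"dz":0.05,"wx":0,"wy":0,"wz":0,"claw":0}]';python3 -m inch '[{"dx":0,"dy":0,"dz":0.05,"wx":0,"wy":0,"wz":0,"claw":0}]'; done | grep -E 'pos|force'
```

```text
tool_pos: [0.4813, -0.3154, 0.1413]
wrist_force: [0.4, 0.7, 0.1]
tool_pos: [0.4814, -0.3154, 0.1405]
wrist_force: [0.3, 1.2, 0.3]
tool_pos: [0.4814, -0.3155, 0.1396]
wrist_force: [-0.3, -0.6, -0.7]
tool_pos: [0.4815, -0.3155, 0.1388]
wrist_force: [-0.1, -0.4, -0.1]
tool_pos: [0.4816, -0.3156, 0.1379]
wrist_force: [-0.2, 0.8, 0.5]
```

```bash
for i in 1; do python3 -m inch '[{"dx":0,"dy":0,"dz":0.05,"wx":0,"wy":0,"wz":0,"claw":0}]';python3 -m inch '[{"dx":0,"dy":0,"dz":0.05,"wx":0,"wy":0,"wz":0,"claw":0}]';python3 -m inch '[{"dx":0,"dy":0,"dz":0.05,"wx":0,"wy":0,"wz":0,"claw":0}]'; done | grep -E 'pos|force'
```

```text
tool_pos: [0.4816, -0.3156, 0.1369]
wrist_force: [0.0, 0.4, 0.1]
tool_pos: [0.4816, -0.3156, 0.1359]
wrist_force: [0.8, 0.6, 0.5]
tool_pos: [0.4816, -0.3156, 0.1348]
wrist_force: [0.1, -0.5, -0.8]
```

```bash
for i in 1; do python3 -m inch '[{"dx":0,"dy":0,"dz":0.05,"wx":0,"wy":0,"wz":0,"claw":0}]';python3 -m inch '[{"dx":0,"dy":0,"dz":0.05,"wx":0,"wy":0,"wz":0,"claw":0}]'; done | grep -E 'pos|force'; python3 -c "
from h import *
a=r.read_camera('top')[:,:,::-1][170:280,300:440]
b=r.read_camera('scene')[:,:,::-1][130:240,90:230]
cv2.imwrite('pics/c1.png',np.hstack([cv2.resize(x,None,fx=2.8,fy=2.8,interpolation=cv2.INTER_CUBIC) for x in(a,b)]))"
```

```text
tool_pos: [0.4816, -0.3156, 0.1338]
wrist_force: [0.4, -0.2, 0.2]
tool_pos: [0.4817, -0.3156, 0.1326]
wrist_force: [-0.5, -0.8, 0.1]
```

View pics/c1.png

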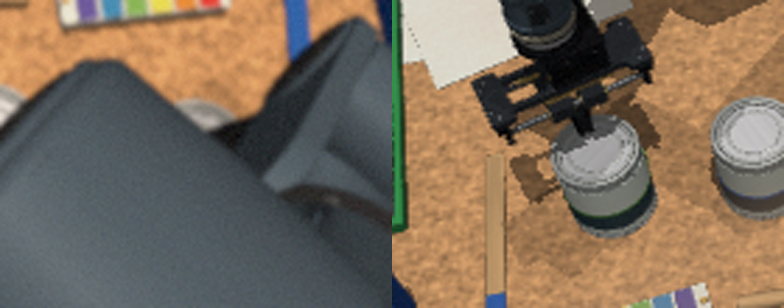

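Picture: the closed fingertips are at about scene pixel (158,177), near the lid's back edge. I check where that is.

```bash
python3 -c "
from h import *
print(proj('scene',(.4817,-.3156,.111)),proj('scene',(.4817,-.3156,.138)), proj('scene',(.505,-.3075,.118)))
print(ray('scene',(158,177),.116))"; for i in 1; do python3 -m inch '[{"dx":0,"dy":0,"dz":0.05,"wx":0,"wy":0,"wz":0,"claw":0}]';python3 -m inch '[{"dx":0,"dy":0,"dz":0.05,"wx":0,"wy":0,"wz":0,"claw":0}]'; done | grep -E 'pos|force'
```

```text
[159.98116538 179.02035217] [158.16544273 174.3643373 ] [162.52424737 182.84905037]
[ 0.47543734 -0.32066563  0.116     ]
tool_pos: [0.4817, -0.3156, 0.1316]
wrist_force: [-0.3, 0.0, -0.6]
tool_pos: [0.4817, -0.3156, 0.1305]
wrist_force: [-0.4, 1.1, -0.4]
```

```bash
python3 -c "
from h import *
b=r.read_camera('scene')[:,:,::-1][145:220,130:205]
a=cv2.imread('pics/scene0.png')[145:220,130:205]
cv2.imwrite('pics/c2.png',np.hstack([cv2.resize(x,None,fx=5.3,fy=5.3,interpolation=cv2.INTER_CUBIC) for x in(a,b)]))"
```

```text
(no output)
```

View pics/c2.png

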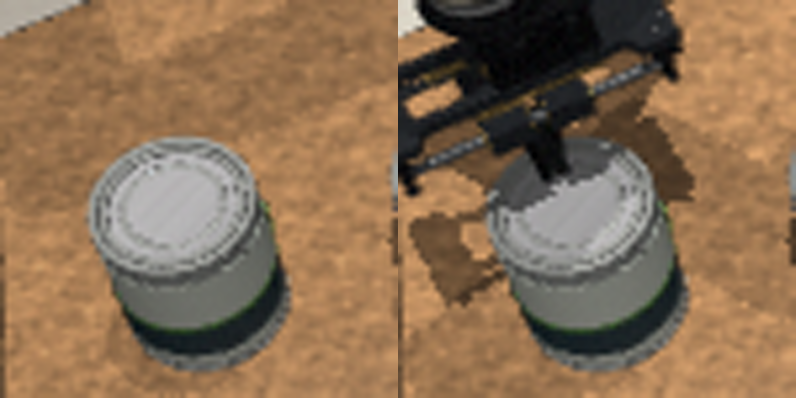

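Fingertip is at about scene pixel (159,179), on the panel's back half; the lid looks unmoved. No contact felt yet, so I keep going down, watching the force.

```bash
for i in 1; do python3 -m inch '[{"dx":0,"dy":0,"dz":0.05,"wx":0,"wy":0,"wz":0,"claw":0}]';python3 -m inch '[{"dx":0,"dy":0,"dz":0.05,"wx":0,"wy":0,"wz":0,"claw":0}]';python3 -m inch '[{"dx":0,"dy":0,"dz":0.05,"wx":0,"wy":0,"wz":0,"claw":0}]'; done | grep -E 'pos|force'; python3 -c "
from h import *
print(r.sense())"
```

```text
tool_pos: [0.4817, -0.3156, 0.1294]
wrist_force: [-0.6, 0.0, 0.9]
tool_pos: [0.4817, -0.3157, 0.1283]
wrist_force: [-0.1, -0.3, -0.5]
tool_pos: [0.4817, -0.3157, 0.1272]
wrist_force: [-0.0, -0.3, -0.5]
{'clock': 4.5, 'q': array([-4.43891522e+01,  3.36000558e+01,  9.43610827e+01,  9.03099792e-02,
        5.18490643e+01,  2.80000565e+01]), 'joint_vel': array([-0.00490581,  1.11955089,  0.54014416,  0.04464728, -1.61716853,
        0.04585218]), 'joint_torque': array([ 3.17081001e-03, -4.22806048e+01, -1.32959586e+01,  7.02025252e-02,
        6.80989906e-03,  2.25902904e-04]), 'tool_pos': array([ 0.48170003, -0.31567583,  0.12719244]), 'tcp_rot': array([[ 0.3016194 , -0.95342293,  0.00323469],
       [-0.95342554, -0.30162508, -0.0014319 ],
       [ 0.00234087, -0.00265214, -0.99999374]]), 'wrist_force': array([-0.00457469, -0.3497995 , -0.51596703]), 'wrist_torque': array([-0.03289831,  0.00582966,  0.00857389]), 'finger_gap': 0.00044191668116079697}
```

```bash
for i in 1; do python3 -m inch '[{"dx":0,"dy":0,"dz":0.05,"wx":0,"wy":0,"wz":0,"claw":0}]';python3 -m inch '[{"dx":0,"dy":0,"dz":0.05,"wx":0,"wy":0,"wz":0,"claw":0}]';python3 -m inch '[{"dx":0,"dy":0,"dz":0,"wx":0,"wy":0,"wz":0,"claw":0}]'; done | grep -E 'pos|force'; python3 -c "
from h import *
b=r.read_camera('scene')[:,:,::-1][145:220,130:205]
a=cv2.imread('pics/c2.png')[:,398:]
cv2.imwrite('pics/c3.png',np.hstack([a,cv2.resize(b,None,fx=5.3,fy=5.3,interpolation=cv2.INTER_CUBIC)]))"
```

```text
tool_pos: [0.4817, -0.3157, 0.1261]
wrist_force: [0.6, 0.3, -1.3]
tool_pos: [0.4817, -0.3157, 0.125]
wrist_force: [0.1, -0.2, -0.4]
tool_pos: [0.4816, -0.3156, 0.1247]
wrist_force: [0.4, 0.4, 0.1]
```

View pics/c3.png

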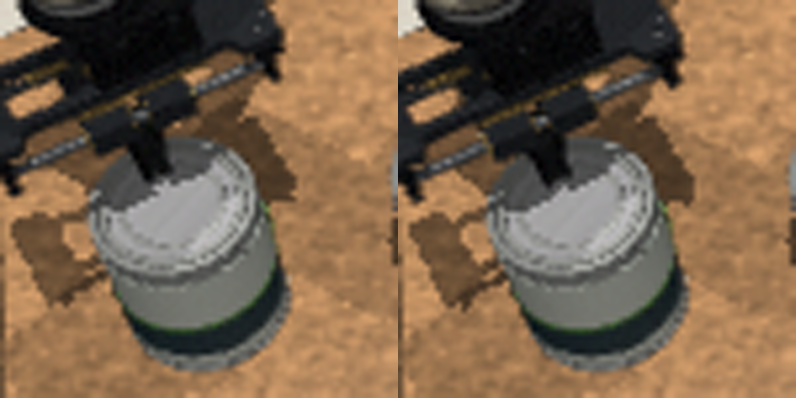

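```bash
for i in 1; do python3 -m inch '[{"dx":0,"dy":0,"dz":0.05,"wx":0,"wy":0,"wz":0,"claw":0}]';python3 -m inch '[{"dx":0,"dy":0,"dz":0.05,"wx":0,"wy":0,"wz":0,"claw":0}]';python3 -m inch '[{"dx":0,"dy":0,"dz":0.05,"wx":0,"wy":0,"wz":0,"claw":0}]'; done | grep -E 'pos|force'
```

```text
tool_pos: [0.4818, -0.3157, 0.1239]
wrist_force: [-0.2, -0.0, 0.1]
tool_pos: [0.4818, -0.3157, 0.1229]
wrist_force: [0.2, -0.4, 0.6]
tool_pos: [0.4818, -0.3158, 0.1218]
wrist_force: [-0.7, -0.2, 0.0]
```

```bash
python3 -c "
from h import *
print(ray('scene',(160.2,179.9),.116))"; for i in 1; do python3 -m inch '[{"dx":0,"dy":0,"dz":0.05,"wx":0,"wy":0,"wz":0,"claw":0}]';python3 -m inch '[{"dx":0,"dy":0,"dz":0.05,"wx":0,"wy":0,"wz":0,"claw":0}]';python3 -m inch '[{"dx":0,"dy":0,"dz":0.05,"wx":0,"wy":0,"wz":0,"claw":0}]'; done | grep -E 'pos|force'
```

```text
[ 0.48939003 -0.31439787  0.116     ]
tool_pos: [0.4818, -0.3158, 0.1207]
wrist_force: [-0.0, -0.5, -0.2]
tool_pos: [0.4819, -0.3158, 0.1196]
wrist_force: [0.2, -0.4, 0.6]
tool_pos: [0.4819, -0.3158, 0.1185]
wrist_force: [-0.5, -0.2, -0.5]
```

```bash
python3 -c "
from h import *
b=r.read_camera('scene')[:,:,::-1][150:200,135:185]
print(r.sense()['joint_torque'].round(2),r.sense()['tool_pos'])
cv2.imwrite('pics/c4.png',cv2.resize(b,None,fx=11,fy=11,interpolation=cv2.INTER_NEAREST))"
```

```text
[ 2.000e-02 -4.288e+01 -1.314e+01  7.000e-02 -4.000e-02  0.000e+00] [ 0.48173551 -0.31569018  0.1182959 ]
```

View pics/c4.png

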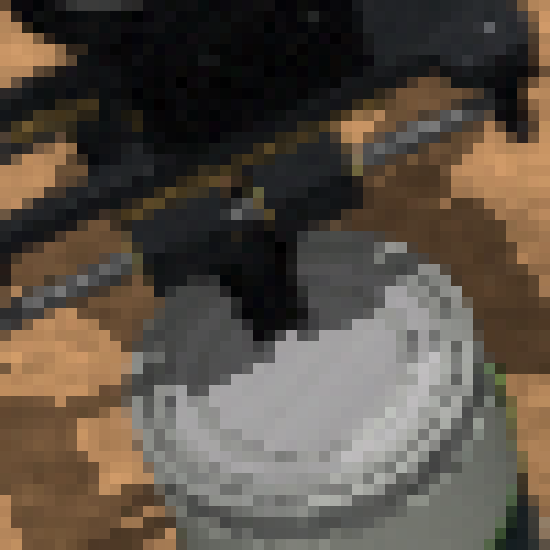

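Tip now at about (159.5,181), it has moved on down by about 2 px and still does not seem to bear on the lid. I carry on in small steps with the force watched.

```bash
for i in 1; do python3 -m inch '[{"dx":0,"dy":0,"dz":0.05,"wx":0,"wy":0,"wz":0,"claw":0}]';python3 -m inch '[{"dx":0,"dy":0,"dz":0.05,"wx":0,"wy":0,"wz":0,"claw":0}]';python3 -m inch '[{"dx":0,"dy":0,"dz":0.05,"wx":0,"wy":0,"wz":0,"claw":0}]';python3 -m inch '[{"dx":0,"dy":0,"dz":0.05,"wx":0,"wy":0,"wz":0,"claw":0}]'; done | grep -E 'pos|force'
```

```text
tool_pos: [0.4818, -0.3158, 0.1173]
wrist_force: [0.5, -0.6, -0.1]
tool_pos: [0.4818, -0.3158, 0.1162]
wrist_force: [0.4, -0.9, 0.1]
tool_pos: [0.4818, -0.3158, 0.116]
wrist_force: [-1.8, 2.3, 13.9]
tool_pos: [0.4818, -0.3157, 0.116]
wrist_force: [-2.4, 1.4, 8.5]
```

Contact: rigid at TCP z = 0.116 with 14 N, no give. So the closed tip acts about level with the reported TCP height. L4 seems home, now L3 at the same relative spot.

```bash
for i in 1; do python3 -m inch '[{"dx":0,"dy":0,"dz":-0.8,"wx":0,"wy":0,"wz":0,"claw":0},{"dx":0,"dy":0,"dz":-0.8,"wx":0,"wy":0,"wz":0,"claw":0},{"dx":-0.8,"dy":-0.35,"dz":0,"wx":0,"wy":0,"wz":0,"claw":0},{"dx":-0.8,"dy":-0.35,"dz":0,"wx":0,"wy":0,"wz":0,"claw":0},{"dx":-0.8,"dy":-0.35,"dz":0,"wx":0,"wy":0,"wz":0,"claw":0},{"dx":-0.8,"dy":-0.35,"dz":0,"wx":0,"wy":0,"wz":0,"claw":0},{"dx":-0.8,"dy":-0.35,"dz":0,"wx":0,"wy":0,"wz":0,"claw":0},{"dx":-0.8,"dy":-0.35,"dz":0,"wx":0,"wy":0,"wz":0,"claw":0}]'
python3 -m inch '[{"dx":-0.8,"dy":-0.35,"dz":0,"wx":0,"wy":0,"wz":0,"claw":0},{"dx":-0.8,"dy":-0.35,"dz":0,"wx":0,"wy":0,"wz":0,"claw":0},{"dx":-0.6,"dy":-0.35,"dz":0,"wx":0,"wy":0,"wz":0,"claw":0},{"dx":0,"dy":0,"dz":0,"wx":0,"wy":0,"wz":0,"claw":0},{"dx":0,"dy":0,"dz":0,"wx":0,"wy":0,"wz":0,"claw":0}]'; python3 -c "
from h import *
go(.502,-.125,.124)"; done
```

```text
clock: 6.35
tool_pos: [0.4925, -0.2064, 0.1472]
tcp_rot: [[0.295, -0.955, 0.004], [-0.955, -0.295, -0.001], [0.002, -0.003, -1.0]]
wrist_force: [0.4, 0.2, 0.7]
finger_gap: 0.0002
clock: 6.77
tool_pos: [0.4957, -0.1453, 0.144]
tcp_rot: [[0.301, -0.954, -0.003], [-0.954, -0.301, 0.005], [-0.006, 0.001, -1.0]]
wrist_force: [-0.3, -0.6, 0.9]
finger_gap: 0.0002
need shift [-0.87 -0.61  1.  ] turn [ 0.02  0.07 -0.  ] pos [ 0.4957 -0.1453  0.144 ] F [-0.34 -0.64  0.88] t 6.77
```

```bash
for i in 1; do python3 -m inch '[{"dx":-0.4,"dy":-0.3,"dz":0,"wx":0,"wy":0.07,"wz":0,"claw":0},{"dx":-0.4,"dy":-0.3,"dz":0.3,"wx":0,"wy":0,"wz":0,"claw":0},{"dx":0,"dy":0,"dz":0.5,"wx":0,"wy":0,"wz":0,"claw":0},{"dx":0,"dy":0,"dz":0.05,"wx":0,"wy":0,"wz":0,"claw":0}]';  python3 -m inch '[{"dx":0,"dy":0,"dz":0.05,"wx":0,"wy":0,"wz":0,"claw":0}]';python3 -m inch '[{"dx":0,"dy":0,"dz":0.05,"wx":0,"wy":0,"wz":0,"claw":0}]';python3 -m inch '[{"dx":0,"dy":0,"dz":0.05,"wx":0,"wy":0,"wz":0,"claw":0}]'; done | grep -E 'pos|force'; python3 -c "
from h import *
go(.502,-.125,.124)"
```

```text
tool_pos: [0.5024, -0.1261, 0.1256]
wrist_force: [-1.2, -0.1, -0.8]
tool_pos: [0.5023, -0.1262, 0.124]
wrist_force: [0.8, 0.0, -0.6]
tool_pos: [0.5021, -0.1264, 0.1226]
wrist_force: [0.7, 0.3, -0.8]
tool_pos: [0.5022, -0.1268, 0.1214]
wrist_force: [-0.8, -0.6, -0.3]
need shift [-0.09 -0.02 -0.13] turn [ 0.02 -0.    0.  ] pos [ 0.5022 -0.1268  0.1214] F [-0.78 -0.62 -0.26] t 7.35
```

```bash
for i in 1; do python3 -m inch '[{"dx":0,"dy":0,"dz":0.04,"wx":0,"wy":0,"wz":0,"claw":0}]';python3 -m inch '[{"dx":0,"dy":0,"dz":0.04,"wx":0,"wy":0,"wz":0,"claw":0}]';python3 -m inch '[{"dx":0,"dy":0,"dz":0.04,"wx":0,"wy":0,"wz":0,"claw":0}]';python3 -m inch '[{"dx":0,"dy":0,"dz":0.03,"wx":0,"wy":0,"wz":0,"claw":0}]';python3 -m inch '[{"dx":0,"dy":0,"dz":0.03,"wx":0,"wy":0,"wz":0,"claw":0}]'; done | grep -E 'pos|force'
```

```text
tool_pos: [0.5022, -0.1271, 0.1206]
wrist_force: [0.2, -0.7, 0.4]
tool_pos: [0.5023, -0.1275, 0.1199]
wrist_force: [-1.1, -0.3, -0.4]
tool_pos: [0.5024, -0.1278, 0.1192]
wrist_force: [0.6, -0.1, 0.2]
tool_pos: [0.5025, -0.128, 0.1186]
wrist_force: [0.5, -0.3, 0.8]
tool_pos: [0.5026, -0.1282, 0.1181]
wrist_force: [0.6, -1.0, -1.0]
```

```bash
for i in 1; do python3 -m inch '[{"dx":0,"dy":0,"dz":0.03,"wx":0,"wy":0,"wz":0,"claw":0}]';python3 -m inch '[{"dx":0,"dy":0,"dz":0.03,"wx":0,"wy":0,"wz":0,"claw":0}]';python3 -m inch '[{"dx":0,"dy":0,"dz":0.03,"wx":0,"wy":0,"wz":0,"claw":0}]';python3 -m inch '[{"dx":0,"dy":0,"dz":0.03,"wx":0,"wy":0,"wz":0,"claw":0}]'; python3 -m inch '[{"dx":0,"dy":0,"dz":0.03,"wx":0,"wy":0,"wz":0,"claw":0}]';done | grep -E 'pos|force'
```

```text
tool_pos: [0.5027, -0.1283, 0.1176]
wrist_force: [0.3, -0.2, 0.4]
tool_pos: [0.5027, -0.1283, 0.117]
wrist_force: [-0.6, -0.0, 0.4]
tool_pos: [0.5028, -0.1283, 0.1164]
wrist_force: [0.7, -1.0, -0.4]
tool_pos: [0.5028, -0.1283, 0.116]
wrist_force: [-1.6, 0.4, 8.8]
tool_pos: [0.5028, -0.1283, 0.116]
wrist_force: [-2.1, -0.3, 9.3]
```

L3 is rigid at 0.116 too. On to L2.

```bash
for i in 1; do python3 -m inch '[{"dx":0,"dy":0,"dz":-0.8,"wx":0,"wy":0,"wz":0,"claw":0},{"dx":0,"dy":0,"dz":-0.8,"wx":0,"wy":0,"wz":0,"claw":0},{"dx":-0.95,"dy":-0.3,"dz":0,"wx":0,"wy":0,"wz":0,"claw":0},{"dx":-0.95,"dy":-0.3,"dz":0,"wx":0,"wy":0,"wz":0,"claw":0},{"dx":-0.95,"dy":-0.3,"dz":0,"wx":0,"wy":0,"wz":0,"claw":0},{"dx":-0.95,"dy":-0.3,"dz":0,"wx":0,"wy":0,"wz":0,"claw":0},{"dx":-0.95,"dy":-0.3,"dz":0,"wx":0,"wy":0,"wz":0,"claw":0},{"dx":-0.95,"dy":-0.3,"dz":0,"wx":0,"wy":0,"wz":0,"claw":0}]'
python3 -m inch '[{"dx":-0.95,"dy":-0.3,"dz":0,"wx":0,"wy":0,"wz":0,"claw":0},{"dx":-0.95,"dy":-0.3,"dz":0,"wx":0,"wy":0,"wz":0,"claw":0},{"dx":-0.95,"dy":-0.3,"dz":0,"wx":0,"wy":0,"wz":0,"claw":0},{"dx":-0.95,"dy":-0.3,"dz":0,"wx":0,"wy":0,"wz":0,"claw":0},{"dx":-0.7,"dy":-0.3,"dz":0,"wx":0,"wy":0,"wz":0,"claw":0},{"dx":0,"dy":0,"dz":0,"wx":0,"wy":0,"wz":0,"claw":0},{"dx":0,"dy":0,"dz":0,"wx":0,"wy":0,"wz":0,"claw":0}]'; python3 -c "
from h import *
go(.4995,.105,.125)"; done
```

```text
clock: 8.85
tool_pos: [0.5055, -0.0089, 0.1498]
tcp_rot: [[0.29, -0.957, 0.005], [-0.957, -0.29, -0.005], [0.006, -0.003, -1.0]]
wrist_force: [-0.3, -0.2, 0.3]
finger_gap: 0.0005
clock: 9.43
tool_pos: [0.5067, 0.0945, 0.1492]
tcp_rot: [[0.295, -0.955, 0.005], [-0.955, -0.295, -0.004], [0.005, -0.003, -1.0]]
wrist_force: [0.6, -0.7, 0.9]
finger_gap: 0.0005
need shift [-0.62  0.19  1.21] turn [-0.04 -0.06  0.  ] pos [0.5067 0.0945 0.1492] F [ 0.61 -0.7   0.95] t 9.43
```

```bash
for i in 1; do python3 -m inch '[{"dx":-0.3,"dy":0.1,"dz":0.3,"wx":-0.04,"wy":-0.06,"wz":0,"claw":0},{"dx":-0.3,"dy":0.1,"dz":0.4,"wx":0,"wy":0,"wz":0,"claw":0},{"dx":0,"dy":0,"dz":0.4,"wx":0,"wy":0,"wz":0,"claw":0},{"dx":0,"dy":0,"dz":0,"wx":0,"wy":0,"wz":0,"claw":0},{"dx":0,"dy":0,"dz":0,"wx":0,"wy":0,"wz":0,"claw":0}]';  for j in 1 ; do python3 -m inch '[{"dx":0,"dy":0,"dz":0.03,"wx":0,"wy":0,"wz":0,"claw":0}]';python3 -m inch '[{"dx":0,"dy":0,"dz":0.03,"wx":0,"wy":0,"wz":0,"claw":0}]';python3 -m inch '[{"dx":0,"dy":0,"dz":0.03,"wx":0,"wy":0,"wz":0,"claw":0}]'; done; done | grep -E 'pos|force'
```

```text
tool_pos: [0.498, 0.1032, 0.1243]
wrist_force: [-0.0, -0.0, -0.3]
tool_pos: [0.4977, 0.1028, 0.1232]
wrist_force: [-0.4, 1.0, 0.3]
tool_pos: [0.4977, 0.1024, 0.1225]
wrist_force: [-0.5, 1.0, 0.4]
tool_pos: [0.498, 0.1021, 0.1218]
wrist_force: [-0.0, 0.1, -0.2]
```

```bash
for i in 1; do python3 -m inch '[{"dx":0,"dy":0,"dz":0.03,"wx":0,"wy":0,"wz":0,"claw":0}]';python3 -m inch '[{"dx":0,"dy":0,"dz":0.03,"wx":0,"wy":0,"wz":0,"claw":0}]';python3 -m inch '[{"dx":0,"dy":0,"dz":0.03,"wx":0,"wy":0,"wz":0,"claw":0}]';python3 -m inch '[{"dx":0,"dy":0,"dz":0.03,"wx":0,"wy":0,"wz":0,"claw":0}]'; python3 -m inch '[{"dx":0,"dy":0,"dz":0.03,"wx":0,"wy":0,"wz":0,"claw":0}]'; python3 -m inch '[{"dx":0,"dy":0,"dz":0.03,"wx":0,"wy":0,"wz":0,"claw":0}]'; done | grep -E 'pos|force'
```

```text
tool_pos: [0.4982, 0.1019, 0.1213]
wrist_force: [-0.3, 0.3, 0.8]
tool_pos: [0.4985, 0.1017, 0.1208]
wrist_force: [0.1, -0.4, 0.0]
tool_pos: [0.4987, 0.1017, 0.1203]
wrist_force: [-0.3, 0.9, -0.2]
tool_pos: [0.4988, 0.1017, 0.1198]
wrist_force: [0.3, 0.4, -0.2]
tool_pos: [0.4989, 0.1016, 0.1193]
wrist_force: [-0.8, -0.0, 0.5]
tool_pos: [0.499, 0.1017, 0.1187]
wrist_force: [-0.1, -0.6, 0.1]
```

```bash
for i in 1; do python3 -m inch '[{"dx":0,"dy":0,"dz":0.03,"wx":0,"wy":0,"wz":0,"claw":0}]';python3 -m inch '[{"dx":0,"dy":0,"dz":0.03,"wx":0,"wy":0,"wz":0,"claw":0}]';python3 -m inch '[{"dx":0,"dy":0,"dz":0.03,"wx":0,"wy":0,"wz":0,"claw":0}]';python3 -m inch '[{"dx":0,"dy":0,"dz":0.03,"wx":0,"wy":0,"wz":0,"claw":0}]'; python3 -m inch '[{"dx":0,"dy":0,"dz":0.03,"wx":0,"wy":0,"wz":0,"claw":0}]'; done | grep -E 'pos|force'
```

```text
tool_pos: [0.499, 0.1017, 0.1181]
wrist_force: [0.6, -0.4, 0.5]
tool_pos: [0.4991, 0.1017, 0.1174]
wrist_force: [0.0, -1.2, 0.7]
tool_pos: [0.4991, 0.1017, 0.1168]
wrist_force: [-1.2, 0.8, -0.5]
tool_pos: [0.499, 0.1018, 0.1161]
wrist_force: [0.3, -0.5, -1.0]
tool_pos: [0.4991, 0.1018, 0.116]
wrist_force: [-2.5, -0.5, 11.2]
```

L2 rigid at 0.116 as well. L1 should be the loose one.

```bash
for i in 1; do python3 -m inch '[{"dx":0,"dy":0,"dz":-0.8,"wx":0,"wy":0,"wz":0,"claw":0},{"dx":0,"dy":0,"dz":-0.8,"wx":0,"wy":0,"wz":0,"claw":0},{"dx":-0.95,"dy":-0.2,"dz":0,"wx":0,"wy":0,"wz":0,"claw":0},{"dx":-0.95,"dy":-0.2,"dz":0,"wx":0,"wy":0,"wz":0,"claw":0},{"dx":-0.95,"dy":-0.2,"dz":0,"wx":0,"wy":0,"wz":0,"claw":0},{"dx":-0.95,"dy":-0.2,"dz":0,"wx":0,"wy":0,"wz":0,"claw":0},{"dx":-0.95,"dy":-0.2,"dz":0,"wx":0,"wy":0,"wz":0,"claw":0},{"dx":-0.95,"dy":-0.2,"dz":0,"wx":0,"wy":0,"wz":0,"claw":0}]'
python3 -m inch '[{"dx":-0.95,"dy":-0.2,"dz":0,"wx":0,"wy":0,"wz":0,"claw":0},{"dx":-0.95,"dy":-0.2,"dz":0,"wx":0,"wy":0,"wz":0,"claw":0},{"dx":-0.95,"dy":-0.2,"dz":0,"wx":0,"wy":0,"wz":0,"claw":0},{"dx":0,"dy":0,"dz":0,"wx":0,"wy":0,"wz":0,"claw":0},{"dx":0,"dy":0,"dz":0,"wx":0,"wy":0,"wz":0,"claw":0}]'; python3 -c "
from h import *
go(.481,.295,.127)"; done
```

```text
clock: 11.68
tool_pos: [0.4902, 0.2185, 0.1496]
tcp_rot: [[0.283, -0.959, 0.0], [-0.959, -0.283, -0.001], [0.001, 0.0, -1.0]]
wrist_force: [-0.3, -0.8, 0.6]
finger_gap: 0.0005
clock: 12.1
tool_pos: [0.4841, 0.2829, 0.1491]
tcp_rot: [[0.288, -0.958, 0.001], [-0.958, -0.288, -0.0], [0.001, -0.0, -1.0]]
wrist_force: [0.8, -0.3, -0.6]
finger_gap: 0.0007
need shift [-0.62 -0.02  1.11] turn [-0.   -0.01  0.  ] pos [0.4841 0.2829 0.1491] F [ 0.78 -0.31 -0.59] t 12.1
```

```bash
for i in 1; do python3 -m inch '[{"dx":-0.3,"dy":0,"dz":0.3,"wx":0,"wy":0,"wz":0,"claw":0},{"dx":-0.3,"dy":0,"dz":0.3,"wx":0,"wy":0,"wz":0,"claw":0},{"dx":0,"dy":0,"dz":0.4,"wx":0,"wy":0,"wz":0,"claw":0},{"dx":0,"dy":0,"dz":0,"wx":0,"wy":0,"wz":0,"claw":0},{"dx":0,"dy":0,"dz":0,"wx":0,"wy":0,"wz":0,"claw":0}]'; python3 -m inch '[{"dx":0,"dy":0,"dz":0.05,"wx":0,"wy":0,"wz":0,"claw":0},{"dx":0,"dy":0,"dz":0.05,"wx":0,"wy":0,"wz":0,"claw":0}]';python3 -m inch '[{"dx":0,"dy":0,"dz":0.03,"wx":0,"wy":0,"wz":0,"claw":0}]';python3 -m inch '[{"dx":0,"dy":0,"dz":0.03,"wx":0,"wy":0,"wz":0,"claw":0}]';python3 -m inch '[{"dx":0,"dy":0,"dz":0.03,"wx":0,"wy":0,"wz":0,"claw":0}]'; done | grep -E 'pos|force'
```

```text
tool_pos: [0.4799, 0.2927, 0.1263]
wrist_force: [0.4, 0.3, 0.5]
tool_pos: [0.4799, 0.2917, 0.1237]
wrist_force: [0.4, 0.6, 0.3]
tool_pos: [0.48, 0.2914, 0.123]
wrist_force: [-0.8, 0.0, 0.1]
tool_pos: [0.4802, 0.2912, 0.1224]
wrist_force: [-0.3, -0.3, 0.6]
tool_pos: [0.4804, 0.2911, 0.1219]
wrist_force: [0.5, -0.9, -0.5]
```

```bash
for i in 1; do python3 -m inch '[{"dx":0,"dy":0,"dz":0.03,"wx":0,"wy":0,"wz":0,"claw":0},{"dx":0,"dy":0,"dz":0.03,"wx":0,"wy":0,"wz":0,"claw":0}]';python3 -m inch '[{"dx":0,"dy":0,"dz":0.03,"wx":0,"wy":0,"wz":0,"claw":0}]';python3 -m inch '[{"dx":0,"dy":0,"dz":0.03,"wx":0,"wy":0,"wz":0,"claw":0}]';python3 -m inch '[{"dx":0,"dy":0,"dz":0.03,"wx":0,"wy":0,"wz":0,"claw":0}]'; python3 -m inch '[{"dx":0,"dy":0,"dz":0.03,"wx":0,"wy":0,"wz":0,"claw":0}]'; done | grep -E 'pos|force'
```

```text
tool_pos: [0.4807, 0.291, 0.1209]
wrist_force: [-0.4, -0.5, 0.0]
tool_pos: [0.4808, 0.291, 0.1203]
wrist_force: [-0.2, -0.4, 0.5]
tool_pos: [0.4809, 0.2911, 0.1198]
wrist_force: [0.5, 0.1, -0.0]
tool_pos: [0.4809, 0.2911, 0.1192]
wrist_force: [-0.6, 0.1, 0.7]
tool_pos: [0.4809, 0.2911, 0.1189]
wrist_force: [-1.0, -0.5, 7.8]
```

L1 is firm at 0.1189, 3 mm high: it is the loose lid, and this spot is on its caught line. I lift and press 90° round.

```bash
for i in 1; do python3 -m inch '[{"dx":0,"dy":0,"dz":-0.5,"wx":0,"wy":0,"wz":0,"claw":0},{"dx":0,"dy":0,"dz":-0.1,"wx":0,"wy":0,"wz":0,"claw":0},{"dx":0.25,"dy":-0.42,"dz":0,"wx":0,"wy":0,"wz":0,"claw":0},{"dx":0.25,"dy":-0.42,"dz":0,"wx":0,"wy":0,"wz":0,"claw":0},{"dx":0.25,"dy":-0.42,"dz":0,"wx":0,"wy":0,"wz":0,"claw":0},{"dx":0,"dy":0,"dz":0,"wx":0,"wy":0,"wz":0,"claw":0},{"dx":0,"dy":0,"dz":0,"wx":0,"wy":0,"wz":0,"claw":0}]'; python3 -c "
from h import *
go(.510,.284,.122)"; done
```

```text
clock: 14.02
tool_pos: [0.5138, 0.2833, 0.1325]
tcp_rot: [[0.283, -0.959, 0.002], [-0.959, -0.283, -0.002], [0.002, -0.001, -1.0]]
wrist_force: [0.1, 0.0, -0.3]
finger_gap: 0.0004
need shift [-0.09  0.17  0.53] turn [-0.02 -0.02 -0.  ] pos [0.5138 0.2833 0.1325] F [ 0.09  0.01 -0.27] t 14.02
```

```bash
for i in 1; do python3 -m inch '[{"dx":-0.05,"dy":0.1,"dz":0.3,"wx":0,"wy":0,"wz":0,"claw":0},{"dx":0,"dy":0.05,"dz":0.15,"wx":0,"wy":0,"wz":0,"claw":0},{"dx":0,"dy":0,"dz":0.05,"wx":0,"wy":0,"wz":0,"claw":0},{"dx":0,"dy":0,"dz":0.03,"wx":0,"wy":0,"wz":0,"claw":0}]'; python3 -m inch '[{"dx":0,"dy":0,"dz":0.03,"wx":0,"wy":0,"wz":0,"claw":0},{"dx":0,"dy":0,"dz":0.03,"wx":0,"wy":0,"wz":0,"claw":0}]';python3 -m inch '[{"dx":0,"dy":0,"dz":0.03,"wx":0,"wy":0,"wz":0,"claw":0}]';python3 -m inch '[{"dx":0,"dy":0,"dz":0.03,"wx":0,"wy":0,"wz":0,"claw":0}]';python3 -m inch '[{"dx":0,"dy":0,"dz":0.02,"wx":0,"wy":0,"wz":0,"claw":0}]'; done | grep -E 'pos|force'
```

```text
tool_pos: [0.5098, 0.2828, 0.1199]
wrist_force: [0.1, -0.5, -0.3]
tool_pos: [0.509, 0.2828, 0.1182]
wrist_force: [0.9, -0.8, 4.0]
tool_pos: [0.5091, 0.2828, 0.1181]
wrist_force: [-1.1, -1.5, 6.8]
tool_pos: [0.5091, 0.2828, 0.1182]
wrist_force: [-1.4, -0.7, 4.3]
tool_pos: [0.5091, 0.2828, 0.1183]
wrist_force: [-1.4, 0.3, 2.5]
```

It gave lightly from 0.119 to 0.1181, then stopped at 4–7 N: the lid tipped to its seat. To confirm, I press the opposite side, further out.

```bash
for i in 1; do python3 -m inch '[{"dx":0,"dy":0,"dz":-0.5,"wx":0,"wy":0,"wz":0,"claw":0},{"dx":0,"dy":0,"dz":-0.1,"wx":0,"wy":0,"wz":0,"claw":0},{"dx":-0.7,"dy":0,"dz":0,"wx":0,"wy":0,"wz":0,"claw":0},{"dx":-0.7,"dy":0,"dz":0,"wx":0,"wy":0,"wz":0,"claw":0},{"dx":-0.7,"dy":0,"dz":0,"wx":0,"wy":0,"wz":0,"claw":0},{"dx":0,"dy":0,"dz":0,"wx":0,"wy":0,"wz":0,"claw":0},{"dx":0,"dy":0,"dz":0,"wx":0,"wy":0,"wz":0,"claw":0}]'; python3 -c "
from h import *
go(.4973,.327,.122)"; done
```

```text
clock: 15.35
tool_pos: [0.4965, 0.3277, 0.132]
tcp_rot: [[0.282, -0.959, 0.002], [-0.959, -0.282, -0.0], [0.001, -0.001, -1.0]]
wrist_force: [0.1, -0.5, 0.1]
finger_gap: 0.0005
need shift [ 0.05 -0.03  0.5 ] turn [-0.02 -0.01  0.  ] pos [0.4965 0.3277 0.132 ] F [ 0.08 -0.48  0.13] t 15.35
```

```bash
for i in 1; do python3 -m inch '[{"dx":0.05,"dy":0,"dz":0.3,"wx":0,"wy":0,"wz":0,"claw":0},{"dx":0,"dy":0,"dz":0.15,"wx":0,"wy":0,"wz":0,"claw":0},{"dx":0,"dy":0,"dz":0.05,"wx":0,"wy":0,"wz":0,"claw":0},{"dx":0,"dy":0,"dz":0.03,"wx":0,"wy":0,"wz":0,"claw":0}]'; python3 -m inch '[{"dx":0,"dy":0,"dz":0.03,"wx":0,"wy":0,"wz":0,"claw":0}]';python3 -m inch '[{"dx":0,"dy":0,"dz":0.03,"wx":0,"wy":0,"wz":0,"claw":0}]';python3 -m inch '[{"dx":0,"dy":0,"dz":0.03,"wx":0,"wy":0,"wz":0,"claw":0}]';python3 -m inch '[{"dx":0,"dy":0,"dz":0.03,"wx":0,"wy":0,"wz":0,"claw":0}]';python3 -m inch '[{"dx":0,"dy":0,"dz":0.02,"wx":0,"wy":0,"wz":0,"claw":0}]'; done | grep -E 'pos|force'
```

```text
tool_pos: [0.4964, 0.3262, 0.12]
wrist_force: [0.2, 0.0, 0.7]
tool_pos: [0.4965, 0.3257, 0.119]
wrist_force: [-0.3, -0.7, 0.4]
tool_pos: [0.4965, 0.3253, 0.1181]
wrist_force: [-0.2, 1.2, 0.8]
tool_pos: [0.4966, 0.3253, 0.1179]
wrist_force: [-1.2, 0.7, 6.8]
tool_pos: [0.4966, 0.3254, 0.118]
wrist_force: [-1.6, 0.6, 4.8]
tool_pos: [0.4966, 0.3254, 0.1181]
wrist_force: [-1.2, 0.7, 1.5]
```

It rocks the other way as well: light down to 0.1179, then a stop. Tip felt. Now to the middle.

```bash
for i in 1; do python3 -m inch '[{"dx":0,"dy":0,"dz":-0.4,"wx":0,"wy":0,"wz":0,"claw":0},{"dx":0.55,"dy":-0.03,"dz":-0.1,"wx":0,"wy":0,"wz":0,"claw":0},{"dx":0.55,"dy":-0.03,"dz":0,"wx":0,"wy":0,"wz":0,"claw":0},{"dx":0,"dy":0,"dz":0,"wx":0,"wy":0,"wz":0,"claw":0},{"dx":0,"dy":0,"dz":0,"wx":0,"wy":0,"wz":0,"claw":0}]'; python3 -c "
from h import *
go(.5045,.303,.122)"; done
```

```text
clock: 16.52
tool_pos: [0.5056, 0.3018, 0.1294]
tcp_rot: [[0.28, -0.96, 0.002], [-0.96, -0.28, -0.001], [0.001, -0.002, -1.0]]
wrist_force: [-0.7, -0.1, -0.5]
finger_gap: 0.0007
need shift [-0.07  0.04  0.37] turn [-0.02 -0.01 -0.  ] pos [0.5056 0.3018 0.1294] F [-0.66 -0.15 -0.48] t 16.52
```

```bash
for i in 1; do python3 -m inch '[{"dx":-0.07,"dy":0.04,"dz":0.3,"wx":0,"wy":0,"wz":0,"claw":0},{"dx":0,"dy":0,"dz":0.1,"wx":0,"wy":0,"wz":0,"claw":0},{"dx":0,"dy":0,"dz":0.03,"wx":0,"wy":0,"wz":0,"claw":0},{"dx":0,"dy":0,"dz":0.03,"wx":0,"wy":0,"wz":0,"claw":0},{"dx":0,"dy":0,"dz":0.03,"wx":0,"wy":0,"wz":0,"claw":0}]'; python3 -m inch '[{"dx":0,"dy":0,"dz":0.05,"wx":0,"wy":0,"wz":0,"claw":0}]';python3 -m inch '[{"dx":0,"dy":0,"dz":0.07,"wx":0,"wy":0,"wz":0,"claw":0}]';python3 -m inch '[{"dx":0,"dy":0,"dz":0.08,"wx":0,"wy":0,"wz":0,"claw":0}]';python3 -m inch '[{"dx":0,"dy":0,"dz":0.08,"wx":0,"wy":0,"wz":0,"claw":0}]'; done | grep -E 'pos|force'
```

```text
tool_pos: [0.5046, 0.302, 0.1191]
wrist_force: [-1.7, -1.2, 11.1]
tool_pos: [0.5046, 0.302, 0.1191]
wrist_force: [-2.3, -2.3, 9.8]
tool_pos: [0.5046, 0.302, 0.1191]
wrist_force: [-2.0, -2.9, 12.3]
tool_pos: [0.5046, 0.302, 0.1191]
wrist_force: [-2.9, -3.3, 12.4]
tool_pos: [0.5046, 0.302, 0.1191]
wrist_force: [-2.2, -2.2, 10.4]
```

```bash
for i in 1; do python3 -m inch '[{"dx":0,"dy":0,"dz":0.12,"wx":0,"wy":0,"wz":0,"claw":0}]';python3 -m inch '[{"dx":0,"dy":0,"dz":0.15,"wx":0,"wy":0,"wz":0,"claw":0}]';python3 -m inch '[{"dx":0,"dy":0,"dz":0.15,"wx":0,"wy":0,"wz":0,"claw":0}]'; done | grep -E 'pos|force'
```

```text
tool_pos: [0.5046, 0.302, 0.1188]
wrist_force: [-3.8, -2.2, 16.6]
tool_pos: [0.5046, 0.302, 0.1183]
wrist_force: [-4.2, -2.2, 15.9]
tool_pos: [0.5046, 0.3021, 0.1178]
wrist_force: [-3.8, -2.4, 16.6]
```

Sinking under about 17 N. I keep pushing.

```bash
for i in 1; do python3 -m inch '[{"dx":0,"dy":0,"dz":0.16,"wx":0,"wy":0,"wz":0,"claw":0},{"dx":0,"dy":0,"dz":0.16,"wx":0,"wy":0,"wz":0,"claw":0}]';python3 -m inch '[{"dx":0,"dy":0,"dz":0.16,"wx":0,"wy":0,"wz":0,"claw":0},{"dx":0,"dy":0,"dz":0.16,"wx":0,"wy":0,"wz":0,"claw":0}]';python3 -m inch '[{"dx":0,"dy":0,"dz":0.16,"wx":0,"wy":0,"wz":0,"claw":0},{"dx":0,"dy":0,"dz":0.16,"wx":0,"wy":0,"wz":0,"claw":0}]'; done | grep -E 'pos|force'
```

```text
tool_pos: [0.5046, 0.3021, 0.1166]
wrist_force: [-3.9, -2.5, 16.7]
tool_pos: [0.5047, 0.3021, 0.1159]
wrist_force: [-5.5, -3.3, 23.3]
tool_pos: [0.5046, 0.3021, 0.116]
wrist_force: [-4.3, -2.7, 20.2]
```

It is rigid at 0.116 under 20–23 N. Now I check the two sides that rocked.

```bash
for i in 1; do python3 -m inch '[{"dx":0,"dy":0,"dz":-0.6,"wx":0,"wy":0,"wz":0,"claw":0},{"dx":0.5,"dy":0,"dz":0,"wx":0,"wy":0,"wz":0,"claw":0},{"dx":0.4,"dy":0,"dz":0,"wx":0,"wy":0,"wz":0,"claw":0},{"dx":0,"dy":0,"dz":0.2,"wx":0,"wy":0,"wz":0,"claw":0},{"dx":0,"dy":0,"dz":0.1,"wx":0,"wy":0,"wz":0,"claw":0}]';python3 -m inch '[{"dx":0,"dy":0,"dz":0.1,"wx":0,"wy":0,"wz":0,"claw":0},{"dx":0,"dy":0,"dz":0.1,"wx":0,"wy":0,"wz":0,"claw":0},{"dx":0,"dy":0,"dz":0.05,"wx":0,"wy":0,"wz":0,"claw":0}]'; python3 -m inch '[{"dx":0,"dy":0,"dz":0.05,"wx":0,"wy":0,"wz":0,"claw":0},{"dx":0,"dy":0,"dz":0.05,"wx":0,"wy":0,"wz":0,"claw":0},{"dx":0,"dy":0,"dz":0.05,"wx":0,"wy":0,"wz":0,"claw":0}]'; done | grep -E 'pos|force'
```

```text
tool_pos: [0.5102, 0.2842, 0.1233]
wrist_force: [0.4, 0.5, 0.2]
tool_pos: [0.5095, 0.2833, 0.116]
wrist_force: [-3.4, -1.4, 17.8]
tool_pos: [0.5095, 0.2833, 0.1161]
wrist_force: [-2.0, -1.5, 9.3]
```

```bash
for i in 1; do python3 -m inch '[{"dx":0,"dy":0,"dz":-0.6,"wx":0,"wy":0,"wz":0,"claw":0},{"dx":-0.7,"dy":0,"dz":0,"wx":0,"wy":0,"wz":0,"claw":0},{"dx":-0.7,"dy":0,"dz":0,"wx":0,"wy":0,"wz":0,"claw":0},{"dx":-0.6,"dy":0,"dz":0,"wx":0,"wy":0,"wz":0,"claw":0},{"dx":0,"dy":0,"dz":0.2,"wx":0,"wy":0,"wz":0,"claw":0},{"dx":0,"dy":0,"dz":0.1,"wx":0,"wy":0,"wz":0,"claw":0}]';python3 -m inch '[{"dx":0,"dy":0,"dz":0.1,"wx":0,"wy":0,"wz":0,"claw":0},{"dx":0,"dy":0,"dz":0.1,"wx":0,"wy":0,"wz":0,"claw":0},{"dx":0,"dy":0,"dz":0.05,"wx":0,"wy":0,"wz":0,"claw":0}]'; python3 -m inch '[{"dx":0,"dy":0,"dz":0.05,"wx":0,"wy":0,"wz":0,"claw":0},{"dx":0,"dy":0,"dz":0.05,"wx":0,"wy":0,"wz":0,"claw":0},{"dx":0,"dy":0,"dz":0.05,"wx":0,"wy":0,"wz":0,"claw":0}]'; done | grep -E 'pos|force'
```

```text
tool_pos: [0.4956, 0.3261, 0.1191]
wrist_force: [-0.1, 0.6, -0.4]
tool_pos: [0.4951, 0.3265, 0.1161]
wrist_force: [-2.2, 0.6, 5.1]
tool_pos: [0.4951, 0.3265, 0.1161]
wrist_force: [-2.0, 0.1, 9.1]
```

Both sides are firm at 0.116, level and home. Next I retreat, look once more and hand in.

```bash
python3 -m inch '[{"dx":0,"dy":0,"dz":-0.8,"wx":0,"wy":0,"wz":0,"claw":0},{"dx":0,"dy":0,"dz":-0.8,"wx":0,"wy":0,"wz":0,"claw":0},{"dx":0,"dy":0,"dz":-0.8,"wx":0,"wy":0,"wz":0,"claw":0},{"dx":0,"dy":0,"dz":-0.8,"wx":0,"wy":0,"wz":0,"claw":0},{"dx":0,"dy":0,"dz":-0.8,"wx":0,"wy":0,"wz":0,"claw":0},{"dx":0,"dy":0,"dz":0,"wx":0,"wy":0,"wz":0,"claw":0},{"dx":0,"dy":0,"dz":0,"wx":0,"wy":0,"wz":0,"claw":0}]'; python3 -c "
from h import *
cv2.imwrite('pics/end.png',r.read_camera('scene')[:,:,::-1])"
```

```text
clock: 20.52
tool_pos: [0.4932, 0.3231, 0.1945]
tcp_rot: [[0.287, -0.958, -0.001], [-0.958, -0.287, -0.012], [0.011, 0.005, -1.0]]
wrist_force: [-0.9, -0.1, -0.6]
finger_gap: 0.0006
```

View pics/end.png

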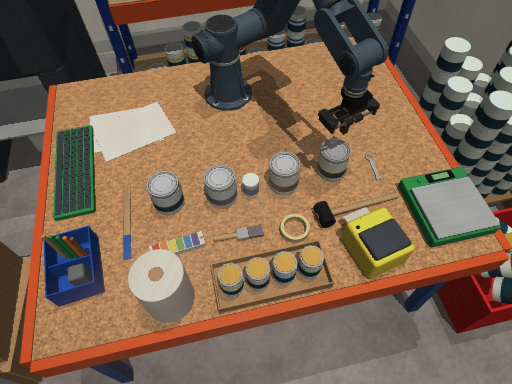

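The gripper hangs clear above the tin at (334,160). The other tins, pot, mallet, brush, tape, paddle, opener and fan deck are all at their earlier pixels.

```bash
python3 -c "
from workcell import r
print(r.hand_in())"
```

```text
the job is handed in; nothing more can be done
None
```

The loose lid was on the leftmost tin as the robot sees it (at about x 0.505, y 0.303). I pressed it home and handed the job in at about 20.5 s; no verdict was reported.

- **Finding it:** the other three lids were rigid at 0.116 m with 9–14 N, each pressed at one spot only. The loose lid stopped the finger at 0.119 m on its caught line. Off that line it gave way lightly on both sides, down to about 0.118 m, before it met its seat. I worked out the tip from the contact heights as roughly 0.05 rad and did not measure it directly.
- **Pressing home:** a push in the middle started it sinking at about 17 N. It went from 0.119 m to 0.116 m and stayed rigid there under 20–23 N.
- **Last checks:** both sides that had rocked were firm at 0.116 m with 9–18 N. The last picture shows the gripper clear and everything else on the bench where it was.
- **What disagreed:**
  - Lids were met at a reported tool height of 0.116 m, not the 0.138 m that fingertips 22 mm ahead of the TCP would give. I therefore compared contact heights between lids.
  - One circle fit in the top picture was wrong, so I used the scene picture for that tin.

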